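Find the key left latched on the bench power console and release it

TASK

One of the four identical keys on the bench power console has been left latched down. Tap all four lightly with a fingertip, one after another from the robot's left to its right, without switching any on or off, to feel which one stands lower and firm; then press that key so that it pops back up. Grip and lift nothing, leave the other three keys up and everything around undisturbed.

Things in the scene. Friction and masses are not known exactly. Their poses are not given: they have to be found in the camera images.
- console: low grey sheet-metal bench power console, 160 (x) x 440 (y) x 55 mm, fixed to the bench. Origin: centre of its underside, on the bench top. Its y axis runs along the row of four keys, towards the robot's left; its z axis is up. The keys sit on its flat top on a line through the middle (its x = 0), 60 mm apart, at y = +90, +30, -30 and -90 mm; which named key sits where changes from run to run. The tallest thing on it is the screwdriver or the tape, 20 mm above the top.
- key_a: seat of one of the four identical black rectangular keys: a fixed point on the console's top (55 mm above the bench), in the middle of the key, axes parallel to the console's. The key cap is 36 mm (console x) x 28 mm (console y); when up its flat top stands 16 mm above this point (71 mm above the bench), when latched down 10 mm above it.
- key_a_cap (a joint): depth of that key, m: 0 up, about 0.006 latched down, 0.009 fully pressed (hard stop). An up key is springy: it starts to give at 2 N, is 2.5 mm down at 3 N and 6 mm down at 4.4 N, which switches it on and must not happen; after a light tap it returns to 0. The latched one stands 6 mm lower and feels firm up to about 4.4 N; pressed harder (about 5.6 N) it goes to the hard stop, its catch lets go within 0.2 s, and it springs up to 0 as the finger is withdrawn.
- key_b: seat of one of the four identical black rectangular keys: a fixed point on the console's top (55 mm above the bench), in the middle of the key, axes parallel to the console's. The key cap is 36 mm (console x) x 28 mm (console y); when up its flat top stands 16 mm above this point (71 mm above the bench), when latched down 10 mm above it.
- key_b_cap (a joint): depth of that key, m: 0 up, about 0.006 latched down, 0.009 fully pressed (hard stop). An up key is springy: it starts to give at 2 N, is 2.5 mm down at 3 N and 6 mm down at 4.4 N, which switches it on and must not happen; after a light tap it returns to 0. The latched one stands 6 mm lower and feels firm up to about 4.4 N; pressed harder (about 5.6 N) it goes to the hard stop, its catch lets go within 0.2 s, and it springs up to 0 as the finger is withdrawn.
- key_c: seat of one of the four identical black rectangular keys: a fixed point on the console's top (55 mm above the bench), in the middle of the key, axes parallel to the console's. The key cap is 36 mm (console x) x 28 mm (console y); when up its flat top stands 16 mm above this point (71 mm above the bench), when latched down 10 mm above it.
- key_c_cap (a joint): depth of that key, m: 0 up, about 0.006 latched down, 0.009 fully pressed (hard stop). An up key is springy: it starts to give at 2 N, is 2.5 mm down at 3 N and 6 mm down at 4.4 N, which switches it on and must not happen; after a light tap it returns to 0. The latched one stands 6 mm lower and feels firm up to about 4.4 N; pressed harder (about 5.6 N) it goes to the hard stop, its catch lets go within 0.2 s, and it springs up to 0 as the finger is withdrawn.
- key_d: seat of one of the four identical black rectangular keys: a fixed point on the console's top (55 mm above the bench), in the middle of the key, axes parallel to the console's. The key cap is 36 mm (console x) x 28 mm (console y); when up its flat top stands 16 mm above this point (71 mm above the bench), when latched down 10 mm above it.
- key_d_cap (a joint): depth of that key, m: 0 up, about 0.006 latched down, 0.009 fully pressed (hard stop). An up key is springy: it starts to give at 2 N, is 2.5 mm down at 3 N and 6 mm down at 4.4 N, which switches it on and must not happen; after a light tap it returns to 0. The latched one stands 6 mm lower and feels firm up to about 4.4 N; pressed harder (about 5.6 N) it goes to the hard stop, its catch lets go within 0.2 s, and it springs up to 0 as the finger is withdrawn.
- tape: roll of black insulating tape, 60 mm across, 19 mm high, lying flat on the left end of the console's top. Loose bystander, to be left alone. Origin: centre of its underside.
- screwdriver: small screwdriver (yellow handle 20 x 75 x 20 mm, thin steel blade) lying on the console's top near its far edge, parallel to the key row. Loose bystander, to be left alone. Origin: centre of its underside, at the handle's front.
- multimeter: yellow and black multimeter, 85 x 165 x 39 mm, lying on the bench between robot and console. Loose bystander, to be left alone. Origin: centre of its underside.
- duct_tape: roll of grey duct tape, 110 mm across, 48 mm high, lying flat beyond the console. Loose bystander, to be left alone. Origin: centre of its underside.
- cutters: cable cutters with orange handles, about 170 mm long and 16 mm high, lying beyond the console. Loose bystander, to be left alone. Origin: centre of its underside, about the middle of the handles.
- oil_bottle: grey bottle with a red cap, 68 mm across, 190 mm high, standing left of the console. Loose bystander, to be left alone. Origin: centre of its underside.
- screw_jar: clear jar with a steel cap, 64 mm across, 75 mm high, standing right of the console. Loose bystander, to be left alone. Origin: centre of its underside.

How it is judged (in metres and radians):
On the way, in this order (a step that is already met when the one before it is completed fails the run):
1. the fingers touch the leftmost key (0.4 N or more) (((y of key_a in the frame of console between 0.06 and 0.2 m and contact force between the fingers and key_a above 0.4 N) or (y of key_b in the frame of console between 0.06 and 0.2 m and contact force between the fingers and key_b above 0.4 N) or (y of key_c in the frame of console between 0.06 and 0.2 m and contact force between the fingers and key_c above 0.4 N) or (y of key_d in the frame of console between 0.06 and 0.2 m and contact force between the fingers and key_d above 0.4 N))).
2. the fingers touch the second from the left key (0.4 N or more) (((y of key_a in the frame of console between 0 and 0.06 m and contact force between the fingers and key_a above 0.4 N) or (y of key_b in the frame of console between 0 and 0.06 m and contact force between the fingers and key_b above 0.4 N) or (y of key_c in the frame of console between 0 and 0.06 m and contact force between the fingers and key_c above 0.4 N) or (y of key_d in the frame of console between 0 and 0.06 m and contact force between the fingers and key_d above 0.4 N))).
3. the fingers touch the third from the left key (0.4 N or more) (((y of key_a in the frame of console between -0.06 and 0 m and contact force between the fingers and key_a above 0.4 N) or (y of key_b in the frame of console between -0.06 and 0 m and contact force between the fingers and key_b above 0.4 N) or (y of key_c in the frame of console between -0.06 and 0 m and contact force between the fingers and key_c above 0.4 N) or (y of key_d in the frame of console between -0.06 and 0 m and contact force between the fingers and key_d above 0.4 N))).
4. the fingers touch the rightmost key (0.4 N or more) (((y of key_a in the frame of console between -0.2 and -0.06 m and contact force between the fingers and key_a above 0.4 N) or (y of key_b in the frame of console between -0.2 and -0.06 m and contact force between the fingers and key_b above 0.4 N) or (y of key_c in the frame of console between -0.2 and -0.06 m and contact force between the fingers and key_c above 0.4 N) or (y of key_d in the frame of console between -0.2 and -0.06 m and contact force between the fingers and key_d above 0.4 N))).
5. only after all four taps, the latched key is released, so that all four stand up (depth under 2 mm) (value of joint each of key_a_cap, key_b_cap, key_c_cap, key_d_cap below 0.002 m), for 0.2 s.
At the end, for the whole second after the job is handed in: All four keys stand up (each depth under 2 mm) and every loose thing lies within 20 mm of where it started (all of step 5 and distance of each of tape, screwdriver, multimeter, duct_tape, cutters, oil_bottle, screw_jar from where it was at the start of the episode below 0.02 m); the robot touches nothing.
It fails at once if a key that was up is pushed more than 6.5 mm down while the latched one is still down (that switches it on; a light tap is far less) ((value of joint key_a_cap above 0.0065 m and value of joint key_b_cap above 0.0045 m) or (value of joint key_a_cap above 0.0065 m and value of joint key_c_cap above 0.0045 m) or (value of joint key_a_cap above 0.0065 m and value of joint key_d_cap above 0.0045 m) or (value of joint key_b_cap above 0.0065 m and value of joint key_a_cap above 0.0045 m) or (value of joint key_b_cap above 0.0065 m and value of joint key_c_cap above 0.0045 m) or (value of joint key_b_cap above 0.0065 m and value of joint key_d_cap above 0.0045 m) or (value of joint key_c_cap above 0.0065 m and value of joint key_a_cap above 0.0045 m) or (value of joint key_c_cap above 0.0065 m and value of joint key_b_cap above 0.0045 m) or (value of joint key_c_cap above 0.0065 m and value of joint key_d_cap above 0.0045 m) or (value of joint key_d_cap above 0.0065 m and value of joint key_a_cap above 0.0045 m) or (value of joint key_d_cap above 0.0065 m and value of joint key_b_cap above 0.0045 m) or (value of joint key_d_cap above 0.0065 m and value of joint key_c_cap above 0.0045 m)).
It fails at once if a loose thing is moved more than 20 mm or lifted more than 10 mm (distance of any of tape, screwdriver, multimeter, duct_tape, cutters, oil_bottle, screw_jar from where it was at the start of the episode above 0.02 m or height (world z) of any of tape, screwdriver above 0.065 m or height (world z) of any of multimeter, duct_tape, cutters, oil_bottle, screw_jar above 0.01 m).
It also fails if it takes over 51 s, if anything falls off the work surface, if the arm or the gripper's body presses on something with over 40 N, if the wrist force passes 120 N, or if a joint passes its speed limit or range.

ROBOT

A 6-joint arm with a two-finger parallel gripper is mounted at the origin on the work surface. World frame = base frame: x ahead of the robot, y to its left, z up, the work surface at z = 0. Lengths are in mm, angles in rad, forces in N, time in s.
With the tool pointing down it reaches from about 275 to 750 mm from the base axis. Payload 10.2 kg.
Tool frame: the origin (TCP) lies at the very end of the fingers, on their centre line; the grasp point (between the pads) lies 19 mm behind it; z points along the fingers, y is the line along which they close (so a half turn about z gives the same grasp; the last joint's range is limited). The gripper opens to 85 mm and grips with 20 to 120 N. Pads are 22 mm wide; open, the fingers measure 114 mm over their backs; the gripper's body (76 mm by 85 mm) begins 54 mm behind the grasp point. The pads swing forward as they close: fully open they stand 13 mm farther back than shut.
Start: joints at [-1.466, 0.313, 1.498, -0, 1.331, -0.223], TCP at [169.017, -497.056, 231.294] pointing down, gripper open.
Joint ranges: [-2.94, 2.94], [-0.97, 2.17], [0.19, 2.56], [-1.23, 4.37], [0.02, 3.11], [-2.88, 2.88]. Speed limits (rad/s): [2.39, 2.39, 3.01, 3.14, 3.14, 3.14].

INTERFACE

Orientations are given as a unit quaternion [w, x, y, z].
In Python, from rig import ctrl, optics gives the robot as it stands. The module is installed in compiled form; this text tells all that it offers.
- The arm moves only by the shell command python3 -m handwheel 'ROWS' [FORCE]. ROWS is JSON, a list that holds one entry, the list of rows, each a list of 5 numbers: the gripper command: -1 is fully open, 1 is shut, values between are in proportion, then the shift along the world's x, y, z in units of 50 mm (1.0 is 50 mm), then the turn about the world's z in units of 8 degrees (1.0 is 8 degrees). In form: [[[gripper, tx, ty, tz, twist], ...]]. A call has 1 to 10 rows; each row shifts and turns the commanded pose from where the row before left it; what a row does not reach is not made up. A row lasts 1/10 s, in which the tool goes at most 50 mm and 8.59 degrees, less where a joint would pass 70% of its speed; a pose out of reach is approached as far as the arm can. A call is refused whole if a number of a shift passes 1 or a number of a turn 1, either way. A call with a gripper value outside its range is refused whole. The fingers move at their own pace and stop on an object; FORCE is the grip in N (left out, the last holds). Time passes only in rows, so rows that do not move let the fingers close. It gives the time, the measured TCP pose, the force, the opening and the grip force at its end, in the units of the state.
- ctrl.sense(): the state, without advancing time (a new reading comes with each control period).
- optics.capture(name): name is "scene" or "top"; returns a dict with "img" (400x640x3 uint8, blue, green, red), "K" (3x3 intrinsics, pixels), "dist_coeffs" ([k1, k2, p1, p2, k3] as OpenCV has them; the pictures are not rectified), "R" (3x3) and "t" (3): a world point X has camera coordinates R X + t. Camera axes: x right, y down, z forward; pixel columns grow to the right and rows downward; lengths in mm; the calibration is good to about 2 mm. A picture is of the moment at which its call begins. There is no depth.
- ctrl.finish_job(): hands the job in; it is judged then, once.
The state is a dict: "time_s": time; "joints": joint angles; "dq": joint speeds; "tau": joint torques, N m; "eef_pos": TCP position; "ee_rot": TCP orientation; "force": force on the tool from outside, world axes, zero at the start; "wrist_torque": the same for the moment, N m; "grip_width": opening from 0.0 (shut) to 1.0 (fully open); "grip_force": force on a finger pad.
Only numpy, scipy, OpenCV 4.12 (cv2) and the standard library are available. Lean on these libraries where they do the work, as an engineer would, in place of code of your own. Each camera call takes 0.05 s, during which the arm holds its last target. There are 200 camera calls.

## Working session

There is one attempt and no reset: what is moved stays moved. The work goes in short steps, Python scripts to look and compute and a shell command to move; the robot and the scene stay as the last step left them, time stands still between calls to the robot, and variables do not carry over. Pictures are saved under pics/ and viewed, at most 10 in all, crops included, and the job is handed in when it is done.

```bash
mkdir -p pics
python3 - <<'E'
from rig import ctrl, optics
import cv2
for n in("scene","top"):
    c=optics.capture(n); cv2.imwrite(f"pics/{n}0.png",c["img"]); print(n,c["K"],c["dist_coeffs"],c["R"],c["t"])
s=ctrl.sense(); print(s)
E
```

```text
scene [[479.37690573   0.         320.55394925]
 [  0.         479.37690573 192.78405633]
 [  0.           0.           1.        ]] [-0.02123499  0.          0.          0.          0.        ] [[ 0.28315518  0.95901309  0.01081863]
 [ 0.59278745 -0.16613471 -0.78803699]
 [-0.75394044  0.2295499  -0.61553283]] [-160.41456325 -294.52721014 1866.8165538 ]
top [[383.67149722   0.         318.57572295]
 [  0.         383.67149722 195.41493533]
 [  0.           0.           1.        ]] [0.01844095 0.         0.         0.         0.        ] [[-0.02239188 -0.9994248  -0.02546916]
 [-0.987761    0.02604956 -0.15378434]
 [ 0.15435935  0.02171392 -0.98777614]] [  17.38869728  563.28232986 1094.80774335]
{'time_s': 0.1, 'joints': array([-1.46639283e+00,  3.13391722e-01,  1.49831146e+00,  1.40629396e-05,
        1.33098896e+00, -2.23426927e-01]), 'dq': array([-3.43523391e-04, -6.31914631e-05, -1.15888285e-03, -1.15315150e-03,
        9.16414090e-04,  1.25516993e-03]), 'tau': array([ 3.82750746e-03, -4.12897968e+01, -2.60144413e+01, -1.27096146e-04,
        2.99052030e-03,  1.30195698e-05]), 'eef_pos': array([ 169.00092106, -496.83575017,  230.81218095]), 'ee_rot': array([-5.48363292e-04,  9.86596078e-01,  1.63180504e-01,  3.95140685e-05]), 'force': array([-0.45213008,  0.19146593, -0.16090826]), 'wrist_torque': array([ 0.00491198, -0.04881851, -0.00018871]), 'grip_force': 0.0, 'grip_width': 0.9993489617227409}
```

View pics/top0.png

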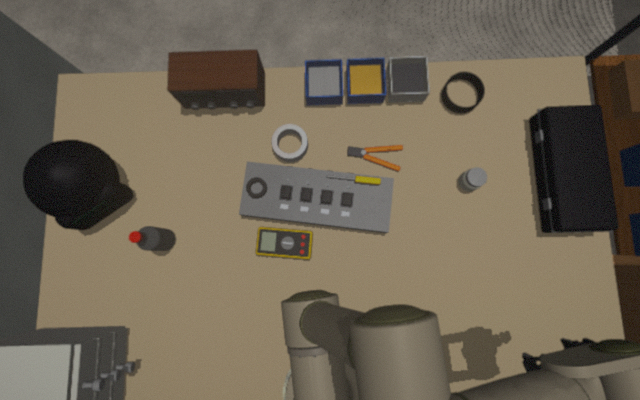

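View pics/scene0.png

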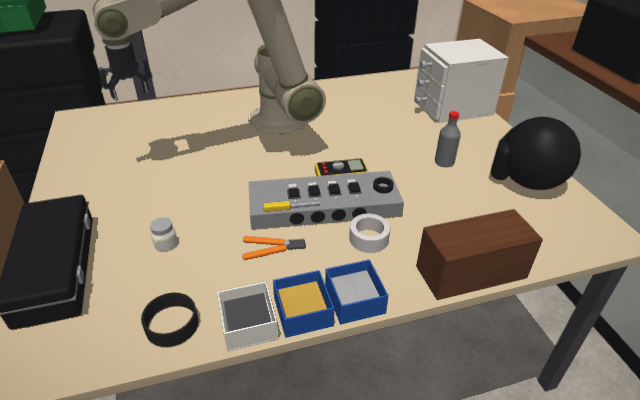

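The top view shows the four black keys at about (286,192), (306,195), (327,198) and (347,200). The screwdriver lies just beyond the two right-hand keys at (368,181), and the tape is at (257,187). The scene view shows the same row at about (293,190) to (354,187).

```bash
cat > h.py <<'E'
import cv2, numpy as np
from rig import optics
def ray(c,uv,z):
    p=cv2.undistortPoints(np.float64([[uv]]),c["K"],np.array(c["dist_coeffs"]))[0,0]
    R=np.array(c["R"]);o=-R.T@np.array(c["t"]);d=R.T@np.array([*p,1])
    return o+d*(z-o[2])/d[2]
def keys(c,box,th,lo,hi):
    x0,y0,x1,y1=box; g=cv2.cvtColor(c["img"],cv2.COLOR_BGR2GRAY)
    m=np.zeros_like(g); m[y0:y1,x0:x1]=(g[y0:y1,x0:x1]<th)*255
    n,_,s,ce=cv2.connectedComponentsWithStats(m)
    return [(ce[i],s[i]) for i in range(1,n) if lo<s[i,4]<hi]
E
python3 - <<'E'
from h import *
np.set_printoptions(precision=1,suppress=True)
for n,box in(("top",(240,165,395,225)),("scene",(280,176,366,200))):
    c=optics.capture(n)
    for ce,s in keys(c,box,60,25,600): print(n,ce,s,ray(c,ce,69))
c=optics.capture("top"); im=c["img"]
# console outline: grey top
hsv=cv2.cvtColor(im,cv2.COLOR_BGR2HSV); m=((hsv[...,1]<40)&(hsv[...,2]>60)&(hsv[...,2]<170)).astype(np.uint8)
m[:155]=0;m[240:]=0;m[:,:235]=0;m[:,400:]=0
m=cv2.morphologyEx(m,cv2.MORPH_OPEN,np.ones((3,3)))
k=max(cv2.findContours(m,0,1)[0],key=cv2.contourArea); r=cv2.minAreaRect(k); print(r)
P=[ray(c,p,55) for p in cv2.boxPoints(r)]; print(P,np.mean(P,0),[np.linalg.norm(P[i]-P[i-1]) for i in range(4)])
cr=cv2.resize(im[155:240,235:400],None,fx=4.5,fy=4.5,interpolation=cv2.INTER_CUBIC); cv2.imwrite("pics/c.png",cr)
E
```

```text
top [256.1 187.6] [247 178  20  20 162] [587.4 185.1  69. ]
top [285.4 192.3] [280 186  12  14 113] [571.3  99.4  69. ]
top [305.6 195.2] [301 188  11  14  88] [561.3  40.9  69. ]
top [324.8 197.7] [321 191  11  13  67] [552.3 -14.7  69. ]
top [346.5 202.7] [342 196  10  10  33] [536.3 -76.9  69. ]
scene [353.9 187.3] [349 182  11  11  98] [588.   94.5  69. ]
scene [334.  188.8] [329 184  11  11  99] [579.1  36.2  69. ]
scene [313.8 190.6] [309 186  11  10 100] [571.3 -22.5  69. ]
scene [293.3 192.6] [288 188  11  10  87] [564.6 -81.9  69. ]
((316.44207763671875, 196.5682373046875), (150.72767639160156, 55.05988311767578), 6.654425144195557)
[array([509.4, 239.5,  55. ]), array([673.4, 221.9,  55. ]), array([ 607.9, -221.1,   55. ]), array([ 448.1, -194.3,   55. ])] [559.7  11.5  55. ] [np.float64(438.1331100395593), np.float64(164.88088558506334), np.float64(447.79236776936295), np.float64(162.0212249703355)]
```

View pics/c.png

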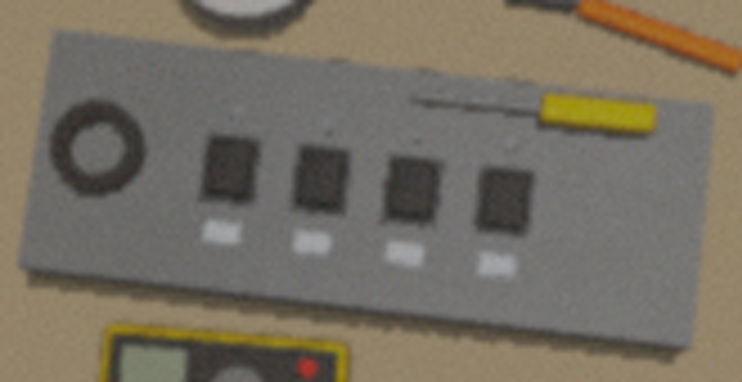

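The crop shows four dark caps at full-image positions of about (285.7,192), (306,194.6), (326.2,196.8) and (346.9,199.5). The row is tilted about 8° from world y. The screwdriver is about 60 mm beyond key 4.

```bash
python3 - <<'E'
from h import *
np.set_printoptions(precision=1,suppress=True)
c=optics.capture("top"); g=cv2.GaussianBlur(cv2.cvtColor(c["img"],cv2.COLOR_BGR2GRAY),(3,3),0)
P=[]
for th in (62,68,74):
    k=[ce for ce,s in keys(c,(275,180,360,212),th,40,300)]; P=np.array([ray(c,u,68) for u in k]); print(th,P.tolist() if len(P)!=4 else P)
E
python3 -m handwheel '[[[1,0.45,0.66,0,-0.33],[1,0.45,0.66,0,-0.33],[1,0.45,0.66,0,-0.33],[1,0.45,0.66,0,-0.33],[1,0.45,0.66,0,-0.33],[1,0.45,0.66,0,-0.33],[1,0.45,0.66,0,-0.33],[1,0.45,0.66,0,-0.33],[1,0.45,0.66,0,-0.33],[1,0.45,0.66,0,-0.33]]]' 30
```

```text
62 [[571.   99.2  68. ]
 [563.1  40.7  68. ]
 [554.8 -17.9  68. ]
 [546.4 -76.4  68. ]]
68 [[571.7  99.2  68. ]
 [563.4  40.1  68. ]
 [555.1 -18.3  68. ]
 [546.4 -77.6  68. ]]
74 [[572.   98.8  68. ]
 [563.4  40.3  68. ]
 [555.2 -18.4  68. ]
 [546.6 -77.5  68. ]]
time_s: 1.3
eef_pos: [394.7, -165.5, 231.4]
ee_rot: [0.0, 0.998, -0.067, 0.0]
force: [-0.1, -0.4, 0.3]
grip_width: -0.001
grip_force: 0.0
```

```bash
python3 -m handwheel '[[[1,0.44,0.656,0,0],[1,0.44,0.656,0,0],[1,0.44,0.656,0,0],[1,0.44,0.656,0,0],[1,0.44,0.656,0,0],[1,0.44,0.656,0,0],[1,0.44,0.656,0,0],[1,0.44,0.656,0,0],[1,0,0,0,0],[1,0,0,0,0]]]'
python3 -m handwheel '[[[1,0,0,-0.4,0],[1,0,0,-0.5,0],[1,0,0,-0.5,0],[1,0,0,-0.5,0],[1,0,0,-0.5,0],[1,0,0,-0.3,0],[1,0,0,-0.1,0],[1,0,0,0,0],[1,0,0,0,0],[1,0,0,0,0]]]'
python3 - <<'E'
from rig import optics
import cv2
c=optics.capture("scene"); cv2.imwrite("pics/s1.png",cv2.resize(c["img"][110:240,230:420],None,fx=4,fy=4,interpolation=2))
E
```

```text
time_s: 2.3
eef_pos: [569.9, 95.7, 230.8]
ee_rot: [0.0, 0.998, -0.066, -0.0]
force: [-0.5, 0.1, 1.1]
grip_width: 0.002
grip_force: 0.0
time_s: 3.3
eef_pos: [570.5, 95.1, 92.4]
ee_rot: [-0.0, 0.998, -0.067, 0.001]
force: [0.5, 0.4, 1.0]
grip_width: 0.001
grip_force: 0.0
```

View pics/s1.png

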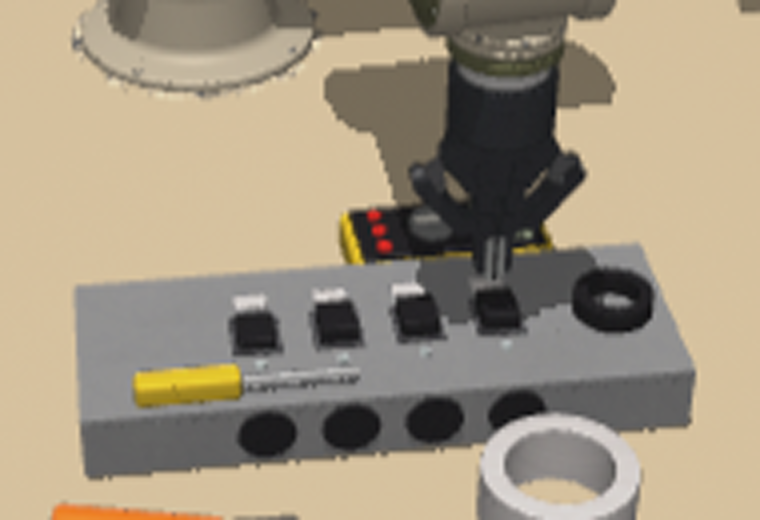

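The shut fingertips hang over the leftmost key, at crop (492,275), and are well aligned with it. I'll go down in small steps and watch the force.

```bash
f(){ grep -E "eef_pos|force: \["|tr '\n' ' ';echo; }
python3 -m handwheel '[[[1,0,0,-0.2,0],[1,0,0,-0.16,0],[1,0,0,0,0],[1,0,0,0,0]]]'|f
python3 -m handwheel '[[[1,0,0,0,0]]]'|f
python3 -m handwheel '[[[1,0,0,0,0]]]'|f
python3 -m handwheel '[[[1,0,0,-0.02,0],[1,0,0,0,0]]]'|f
python3 -m handwheel '[[[1,0,0,-0.02,0],[1,0,0,0,0]]]'|f
```

```text
eef_pos: [569.9, 95.4, 72.9] force: [0.0, -0.1, 0.1] 
eef_pos: [570.1, 95.4, 73.4] force: [0.0, -0.2, -0.2] 
eef_pos: [570.2, 95.4, 73.5] force: [-0.3, 0.6, 0.5] 
eef_pos: [570.0, 95.4, 72.3] force: [-0.1, 0.1, 0.4] 
eef_pos: [569.9, 95.3, 71.1] force: [-0.4, 0.1, 0.4]
```

```bash
f(){ grep -E "eef_pos|force: \["|tr '\n' ' ';echo; }
python3 -m handwheel '[[[1,0,0,-0.02,0],[1,0,0,0,0]]]'|f
python3 -m handwheel '[[[1,0,0,0,0]]]'|f
python3 -m handwheel '[[[1,0,0,-0.02,0],[1,0,0,0,0]]]'|f
python3 -m handwheel '[[[1,0,0,0,0]]]'|f
```

```text
eef_pos: [570.0, 95.3, 70.3] force: [-1.0, 0.6, 2.1] 
eef_pos: [570.0, 95.3, 70.4] force: [-2.1, 0.5, 2.2] 
eef_pos: [570.0, 95.4, 69.3] force: [-0.9, -0.8, 2.0] 
eef_pos: [570.0, 95.3, 69.3] force: [-1.5, -0.6, 2.7]
```

Key 1 gives springily from about 71 mm, so it's up. On to key 2.

```bash
f(){ grep -E "eef_pos|force: \["|tr '\n' ' ';echo; }
python3 -m handwheel '[[[1,0,0,0.3,0],[1,0,0,0,0],[1,-0.05,-0.38,0,0],[1,-0.05,-0.38,0,0],[1,-0.05,-0.39,0,0],[1,0,0,0,0],[1,0,0,0,0],[1,0,0,-0.2,0],[1,0,0,0,0],[1,0,0,0,0]]]'|f
python3 -m handwheel '[[[1,0,0,-0.04,0],[1,0,0,0,0]]]'|f
python3 -m handwheel '[[[1,0,0,-0.02,0],[1,0,0,0,0]]]'|f
python3 -m handwheel '[[[1,0,0,-0.02,0],[1,0,0,0,0]]]'|f
python3 -m handwheel '[[[1,0,0,-0.02,0],[1,0,0,0,0]]]'|f
python3 -m handwheel '[[[1,0,0,0,0]]]'|f
```

```text
eef_pos: [562.3, 38.4, 73.7] force: [-0.4, 0.6, 0.4] 
eef_pos: [562.5, 38.0, 72.1] force: [0.9, 1.3, 0.7] 
eef_pos: [562.5, 37.9, 71.3] force: [-0.2, 0.2, 0.6] 
eef_pos: [562.6, 37.8, 70.4] force: [-0.3, 0.8, 3.2] 
eef_pos: [562.6, 37.8, 69.4] force: [-1.1, 0.2, 2.3] 
eef_pos: [562.6, 37.8, 69.4] force: [-1.3, 0.5, 2.7]
```

Key 2 is up as well. On to key 3.

```bash
f(){ grep -E "eef_pos|force: \["|tr '\n' ' ';echo; }
python3 -m handwheel '[[[1,0,0,0.3,0],[1,0,0,0,0],[1,-0.056,-0.39,0,0],[1,-0.056,-0.39,0,0],[1,-0.056,-0.39,0,0],[1,0,0,0,0],[1,0,0,0,0],[1,0,0,-0.24,0],[1,0,0,0,0],[1,0,0,0,0]]]'|f
python3 -m handwheel '[[[1,0,0,-0.02,0],[1,0,0,0,0]]]'|f
python3 -m handwheel '[[[1,0,0,-0.02,0],[1,0,0,0,0]]]'|f
python3 -m handwheel '[[[1,0,0,-0.02,0],[1,0,0,0,0]]]'|f
python3 -m handwheel '[[[1,0,0,0,0]]]'|f
```

```text
eef_pos: [553.8, -20.0, 71.7] force: [-0.9, -0.2, 0.6] 
eef_pos: [554.1, -20.5, 71.2] force: [-0.8, -0.1, 0.5] 
eef_pos: [554.2, -20.6, 70.4] force: [0.3, 0.7, 2.1] 
eef_pos: [554.2, -20.6, 69.4] force: [0.1, 0.6, 2.0] 
eef_pos: [554.2, -20.6, 69.4] force: [-0.4, 2.1, 3.0]
```

Key 3 is up too, so key 4 should be the latched one. I'll confirm with a gentle tap.

```bash
f(){ grep -E "eef_pos|force: \["|tr '\n' ' ';echo; }
python3 -m handwheel '[[[1,0,0,0.3,0],[1,0,0,0,0],[1,-0.056,-0.39,0,0],[1,-0.056,-0.39,0,0],[1,-0.056,-0.39,0,0],[1,0,0,0,0],[1,0,0,0,0],[1,0,0,-0.26,0],[1,0,0,0,0],[1,0,0,0,0]]]'|f
python3 -m handwheel '[[[1,0,0,-0.02,0],[1,0,0,0,0]]]'|f
python3 -m handwheel '[[[1,0,0,-0.02,0],[1,0,0,0,0]]]'|f
python3 -m handwheel '[[[1,0,0,0,0]]]'|f
```

```text
eef_pos: [545.5, -78.5, 70.6] force: [0.3, -0.7, 0.7] 
eef_pos: [545.8, -79.0, 70.3] force: [0.7, -0.1, 0.7] 
eef_pos: [545.7, -79.2, 69.3] force: [-0.1, -0.2, 0.6] 
eef_pos: [545.7, -79.2, 69.3] force: [1.0, 0.3, -0.6]
```

No contact at 69.3 mm where the other keys pushed back, so key 4 stands lower. I'll go down to it in fine steps.

```bash
f(){ grep -E "eef_pos|force: \["|tr '\n' ' ';echo; }
python3 -m handwheel '[[[1,0,0,-0.04,0],[1,0,0,0,0]]]'|f
python3 -m handwheel '[[[1,0,0,-0.02,0],[1,0,0,0,0]]]'|f
python3 -m handwheel '[[[1,0,0,-0.012,0],[1,0,0,0,0]]]'|f
python3 -m handwheel '[[[1,0,0,-0.006,0],[1,0,0,0,0]]]'|f
python3 -m handwheel '[[[1,0,0,0,0]]]'|f
```

```text
eef_pos: [545.6, -79.1, 67.0] force: [-0.4, -0.5, -0.4] 
eef_pos: [545.7, -79.1, 66.2] force: [-0.0, -0.3, 0.5] 
eef_pos: [545.7, -79.2, 65.8] force: [-0.8, 1.3, 1.8] 
eef_pos: [545.7, -79.2, 65.6] force: [-1.3, 1.1, 4.0] 
eef_pos: [545.7, -79.2, 65.5] force: [-0.6, -0.1, 3.9]
```

At 65.6 mm the key is firm: 4 N within 0.3 mm. That makes it the latched one, and all four are now tapped. I'll press it through to its stop, hold, then withdraw straight up.

```bash
f(){ grep -E "eef_pos|force: \["|tr '\n' ' ';echo; }
python3 -m handwheel '[[[1,0,0,-0.03,0],[1,0,0,-0.03,0],[1,0,0,-0.015,0],[1,0,0,0,0]]]'|f
python3 -m handwheel '[[[1,0,0,0,0],[1,0,0,0,0],[1,0,0,0,0]]]'|f
```

```text
eef_pos: [545.7, -79.2, 61.8] force: [-3.1, 0.5, 7.3] 
eef_pos: [545.7, -79.2, 61.8] force: [-2.8, 0.5, 7.0]
```

```bash
f(){ grep -E "eef_pos|force: \["|tr '\n' ' ';echo; }
python3 -m handwheel '[[[1,0,0,-0.01,0],[1,0,0,0,0],[1,0,0,0,0],[1,0,0,0,0]]]'|f
python3 -m handwheel '[[[1,0,0,0.1,0],[1,0,0,0,0],[1,0,0,0,0]]]'|f
python3 -m handwheel '[[[1,0,0,0.06,0],[1,0,0,0,0],[1,0,0,0,0]]]'|f
python3 -m handwheel '[[[1,0,0,0.3,0],[1,0,0,0.5,0],[1,0,0,0.6,0],[1,0,0,0.6,0],[1,0,0,0.6,0],[1,0,0,0,0],[1,0,0,0,0]]]'|f
python3 - <<'E'
from rig import optics
import cv2
c=optics.capture("scene"); cv2.imwrite("pics/s2.png",cv2.resize(c["img"][150:270,230:420],None,fx=4,fy=4,interpolation=2))
E
```

```text
eef_pos: [545.8, -79.2, 61.8] force: [-4.9, 1.7, 10.9] 
eef_pos: [546.0, -79.2, 66.2] force: [0.0, 0.3, 3.4] 
eef_pos: [545.9, -79.2, 69.2] force: [1.7, 0.4, 2.4] 
eef_pos: [545.5, -79.1, 198.6] force: [-0.3, 0.3, -0.4]
```

View pics/s2.png

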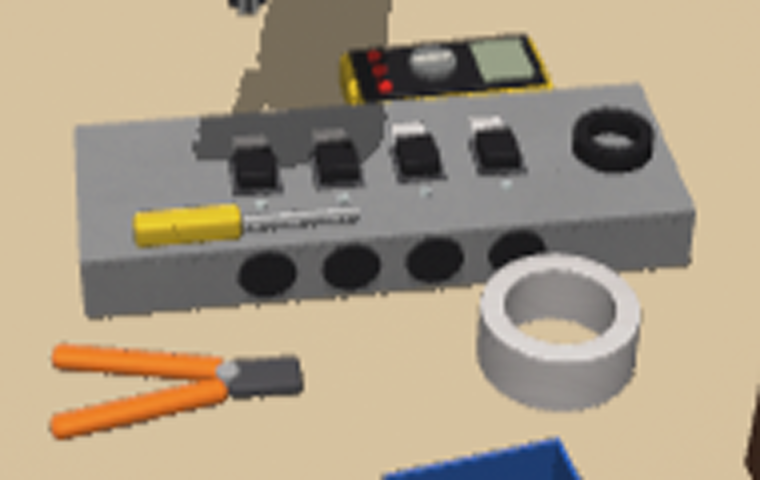

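The picture shows all four keys up, with the right one at crop (255,165) now level with its neighbours. Nothing else has moved and the arm is clear. Key 4 also followed the finger up springily, pushing 2.4 N at 69.2 mm, which confirms the release.

```bash
python3 -c "
from rig import ctrl
print(ctrl.sense()['time_s'], ctrl.finish_job())"
```

```text
the job is handed in; nothing more can be done
13.4 None
```

I tapped all four keys from left to right, found the rightmost one latched, and pressed it so it popped back up; the final picture showed all four up and nothing else moved, and I handed the job in at 13.4 s (no verdict was returned).

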